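Weigh the glaze pail on the spring scale

TASK

Hang the taller, narrower of the two steel pails by its bail on the scale's sprung hook, letting the hook take the weight gradually so that it neither drops nor springs up when you let go. Take your hand away, wait until the pail hangs still, and only then press the recorder's button fully down and let it come back up. Leave the pail hanging and all the other things where they are.

Things in the scene. Friction and masses are not known exactly. Their poses are not given: they have to be found in the camera images.
- tall_pail: The taller pail: open steel, 100 mm across the rim, 80 mm high, base 88 mm across, with a stiff upright bail (arched handle of 8 mm round bar, fixed to the rim at +-y of the pail) and a round wooden knob on top of the bail; 201 mm high in all. Origin: centre of its underside; z up; the bail lies in its y-z plane, so one looks through the bail along x. A half turn about z makes no difference. Its weight is not known: about 0.28 to 0.93 kg
- tall_pail_knob (a point): Centre of the tall pail's knob: an upright wooden cylinder 30 mm in diameter and 40 mm high, standing 3 mm above the bail's bar; this point is 181 mm above the pail's underside and on its axis. Axes as the pail's
- tall_pail_bail (a point): Underside of the middle of the tall pail's bail, where it hangs from a hook: 150 mm above the pail's underside, 31 mm straight below the knob's centre, 70 mm above the pail's rim. The bar is level for 24 mm to either side, along y. Axes as the pail's
- scale: The spring scale, fixed: a base 160 x 140 mm, 18 mm high, and on it a grey column 60 mm wide and 320 mm high, with the sprung hook sticking out of its front along -x. Origin: centre of the base's underside; z up
- hook_seat (a point): Lowest point of the hook's upper face, where the bail comes to rest. The hook is a steel bar 8 mm thick along this point's x; its free end is towards -x, and the slide that carries it begins 82 mm from the seat towards +x. At the seat it has a shallow V, 12 mm deep on the +x side. z is up. Unloaded, the seat is 280 mm above the table; it sinks with the hook
- hook_tip (a point): Top of the hook's upturned free end: 27 mm out from the seat along the seat's -x and 22 mm above it; the bail has to be passed over it from the free end
- hook (a joint): Sinking of the sprung hook, m, straight down; 0 = unloaded at the top stop, 0.105 = bottom stop. It yields from 0.4 N on, then 100 N/m (10 mm per newton), lightly damped: it bobs for a second or two if the load comes suddenly. It should always move slowly, under 80 mm/s
- button (a joint): Recorder's push button, m: 0 = up, 0.007 = fully down, straight down; spring-loaded, fully down takes 5 N
- button_top (a point): Centre of the button's top face when up: a grey round button 32 mm in diameter in a dark collar, standing 11 mm above the collar and 63 mm above the table, on a low white box 90 x 110 x 40 mm (the recorder), which stands to the left or the right of the scale; 18 mm from the box's middle, towards its front. Sinks with the button
- low_pail_knob (a point): Centre of the knob of the lower, wider pail (130 mm across, 45 mm high, 147 mm to the knob's top; otherwise like the tall one); leave it alone. This point is 127 mm above the table
- jar: Clear lidded jar, 84 mm across, 100 mm high, origin at the underside; leave alone
- bowl: White bowl, 110 mm across, 40 mm high, origin at the underside; leave alone
- dishes: Stack of five square dishes, 115 x 115 mm, 55 mm high, origin at the underside; leave alone
- brush: Brush lying flat, 190 mm long along its x; leave alone
There are look-alikes about, which are no part of the job. Leave any blue or orange look-alike of the tall_pail alone.

How it is judged:
By the outcome, as a careful person would: the job done as asked, in the order asked, and still so for the second after the job is handed in, with the robot touching nothing.
It also fails if it takes over 70 s, if anything falls off the work surface, if the arm or the gripper's body presses on something with over 40 N, if the wrist force passes 120 N, or if a joint passes its speed limit or range.

ROBOT

A 6-joint arm with a two-finger parallel gripper is mounted at the origin on the work surface. World frame = base frame: x ahead of the robot, y to its left, z up, the work surface at z = 0. Lengths are in m, angles in rad, forces in N, time in s.
With the tool pointing down it reaches from about 0.25 to 0.775 m from the base axis. Payload 4 kg.
Tool frame: the origin (TCP) lies at the very end of the fingers, on their centre line; the grasp point (between the pads) lies 19 mm behind it; y points along the fingers, x is the direction in which the jaws open and shut, and the axes are right-handed (so a half turn about y gives the same grasp; the last joint's range is limited). The gripper opens to 94 mm and grips with 3 to 60 N. Pads are 16 mm wide; open, the fingers measure 119 mm over their backs; the gripper's body (75 mm by 177 mm) begins 78 mm behind the grasp point.
Start: joints at [1.083, 0.087, 1.371, -0, 1.684, -0.103], TCP at [0.206, 0.51, 0.206] pointing down, gripper open.
Joint ranges: [-3.1, 3.1], [-0.76, 2.03], [0.27, 2.55], [-1.08, 4.22], [0.17, 2.65], [-2.57, 2.57]. Speed limits (rad/s): [2.79, 2.79, 3.14, 3.14, 3.14, 3.14].

INTERFACE

Orientations are given as [roll, pitch, yaw] about the fixed x, y, z axes, in that order (R = Rz(yaw) Ry(pitch) Rx(roll)).
In Python, from bench import robot gives the robot as it stands.
- The arm moves only by the shell command python3 -m handwheel 'ROWS' [OPENING]. ROWS is JSON, a list of rows, each an object with "delta_pos": the shift along the tool's x, y, z in mm, a list of three; "yaw": the turn about the tool's y in rad. A call has 1 to 12 rows; each row is the pose to reach, as a shift and turn from the pose commanded when the call began, along the tool's axes at that moment; what a row does not reach only later rows make up. A row lasts 1/10 s, in which the tool goes at most 50 mm and 8.59 degrees, less where a joint would pass 70% of its speed; a pose out of reach is approached as far as the arm can. A call with a gripper value outside its range is refused whole. OPENING is the closure in counts, from 0 (fully open) to 255 (shut), set as the call begins (- or left out, the last holds). The fingers move at their own pace and stop on an object; the grip force is fixed at half the most. Time passes only in rows, so rows that repeat a pose let the fingers close. It gives the time, the measured TCP pose, the force and the opening at its end, in the units of the state.
- robot.get_obs(): the state, without advancing time (a new reading comes with each control period).
- robot.snapshot(name): name is "scene" or "top"; returns a dict with "image" (384x512x3 uint8, red, green, blue), "fx", "fy", "cx", "cy" (pixels), "k1" (the pictures are not rectified: a ray, as slopes to the right and down, at radius r is drawn at 1 + k1 r^2 times it, then the intrinsics apply), "rvec" (rotation vector, rad) and "tvec" (3), from world to camera coordinates, as OpenCV has them. Camera axes: x right, y down, z forward; pixel columns grow to the right and rows downward; lengths in m; the calibration is good to about 2 mm. A picture is of the moment at which its call begins. There is no depth.
- robot.close_job(): hands the job in, once; it reports no verdict.
The state is a dict: "time": time; "joint_positions": joint angles; "qvel": joint speeds; "joint_torque": joint torques, N m; "tool_pos": TCP position; "ee_rot": TCP orientation; "wrist_force": force on the tool from outside, world axes, zero at the start; "wrist_torque": the same for the moment, N m; "width": finger opening in m.
Only numpy, scipy, OpenCV 4.12 (cv2) and the standard library are available. Lean on these libraries where they do the work, as an engineer would, in place of code of your own. Each camera call takes 0.05 s, during which the arm holds its last target.

## Working session

There is one attempt and no reset: what is moved stays moved. The work goes in short steps, Python scripts to look and compute and a shell command to move; the robot and the scene stay as the last step left them, time stands still between calls to the robot, and variables do not carry over. Pictures are saved under pics/ and viewed, and the job is handed in when it is done.

```bash
ls; mkdir -p pics
cat > h.py <<'E'
import numpy as np, cv2, json
from bench import robot
def snap(name,fn):
    s=robot.snapshot(name); cv2.imwrite('pics/'+fn+'.png',s['image'][:,:,::-1]); np.save('pics/'+fn+'.npy',s,allow_pickle=True); return s
def load(fn): return np.load('pics/'+fn+'.npy',allow_pickle=True).item()
def ray(s,u,v):
    x=(u-s['cx'])/s['fx']; y=(v-s['cy'])/s['fy']; 
    K=np.array([[s['fx'],0,s['cx']],[0,s['fy'],s['cy']],[0,0,1]]); 
    p=cv2.undistortPointsIter(np.array([[[u,v]]],float),K,np.array([s['k1'],0,0,0.]),None,None,(3,100,1e-12))[0,0]
    R=cv2.Rodrigues(np.array(s['rvec'],float))[0]; t=np.array(s['tvec'],float).ravel()
    d=R.T@np.array([p[0],p[1],1]); return -R.T@t, d/np.linalg.norm(d)
def onz(s,u,v,z):
    o,d=ray(s,u,v); return o+d*(z-o[2])/d[2]
def tri(s1,p1,s2,p2):
    o1,d1=ray(s1,*p1);o2,d2=ray(s2,*p2)
    A=np.stack([d1,-d2],1); k=np.linalg.lstsq(A,o2-o1,rcond=None)[0]
    a=o1+k[0]*d1;b=o2+k[1]*d2; return (a+b)/2,np.linalg.norm(a-b)
def proj(s,P):
    K=np.array([[s['fx'],0,s['cx']],[0,s['fy'],s['cy']],[0,0,1]])
    return cv2.projectPoints(np.array(P,float).reshape(-1,1,3),np.array(s['rvec'],float),np.array(s['tvec'],float),K,np.array([s['k1'],0,0,0.]))[0].reshape(-1,2)
E
python3 - <<'E'
from h import *
for n in('scene','top'):
    s=snap(n,n+'0'); print(n,{k:np.round(s[k],3) for k in s if k!='image'}); print(-cv2.Rodrigues(s['rvec'])[0].T@s['tvec'])
print(robot.get_obs())
E
```

```text
pics
scene {'fx': np.float64(405.711), 'fy': np.float64(405.711), 'cx': np.float64(245.14), 'cy': np.float64(187.328), 'k1': np.float64(-0.092), 'rvec': array([ 1.692,  1.666, -0.798]), 'tvec': array([-0.01 , -0.164,  1.841])}
[ 1.54456963 -0.02672364  1.01432449]
top {'fx': np.float64(354.63), 'fy': np.float64(354.63), 'cx': np.float64(258.725), 'cy': np.float64(193.799), 'k1': np.float64(-0.111), 'rvec': array([ 2.171, -2.147,  0.128]), 'tvec': array([-0.005,  0.531,  1.293])}
[ 0.37327713 -0.00168008  1.3474358 ]
{'time': 0.1, 'joint_positions': array([ 1.08294054e+00,  8.79068872e-02,  1.37210246e+00, -2.25862407e-05,
        1.68358537e+00, -1.03082601e-01]), 'qvel': array([ 8.81050556e-04, -8.51721915e-04, -5.53964403e-03,  1.02541682e-03,
       -2.18552933e-04,  9.69269940e-05]), 'joint_torque': array([ 2.05788558e-03, -3.41252553e+01, -3.03301013e+01,  7.20030908e-02,
        3.04186705e-02, -1.12561941e-04]), 'tool_pos': array([0.2062131 , 0.50934851, 0.20440745]), 'ee_rot': array([-1.57061264,  0.00199374,  1.1860208 ]), 'wrist_force': array([ 0.98214742,  0.30650324, -0.14844255]), 'wrist_torque': array([0.01399829, 0.00734037, 0.01341167]), 'width': 0.09405769788143639}
```

View pics/scene0.png

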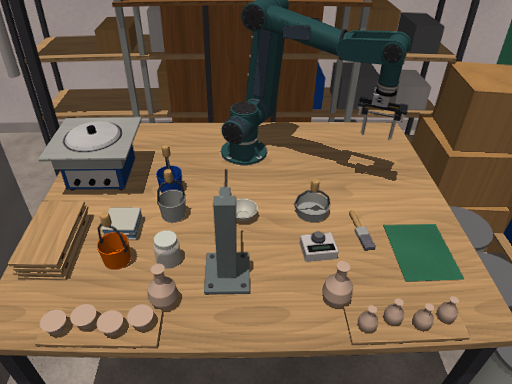

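View pics/top0.png

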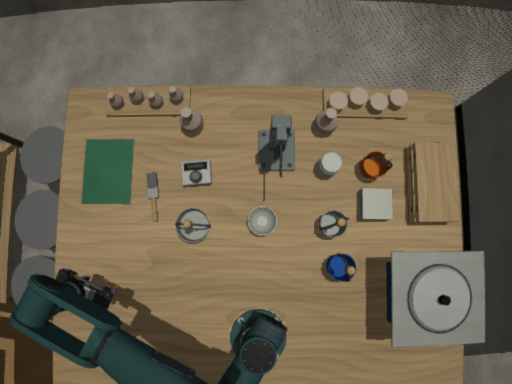

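Run:
```python
from h import *
a=load('scene0')['image'][:,:,::-1]; b=load('top0')['image'][:,:,::-1]
def up(i,x0,y0,x1,y1,f): return cv2.resize(i[y0:y1,x0:x1],None,fx=f,fy=f,interpolation=cv2.INTER_CUBIC)
cv2.imwrite('pics/c1.png',up(a,130,135,270,225,5)); cv2.imwrite('pics/c2.png',up(b,230,100,390,240,5)[:, :])
cv2.imwrite('pics/c3.png',up(a,190,160,350,280,5))
```

```text
(no output)
```

View pics/c1.png

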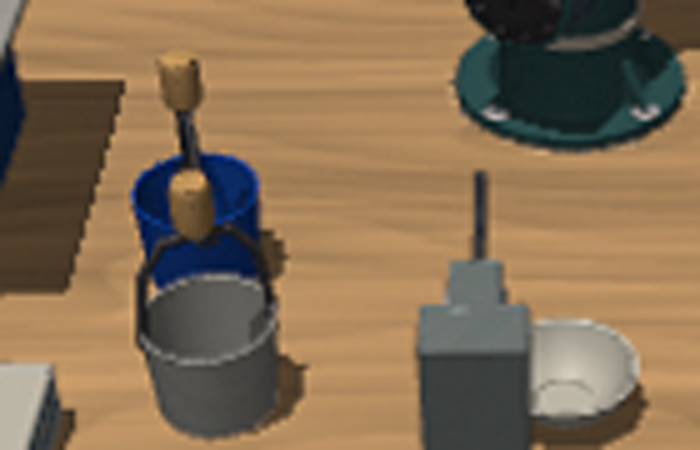

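View pics/c2.png

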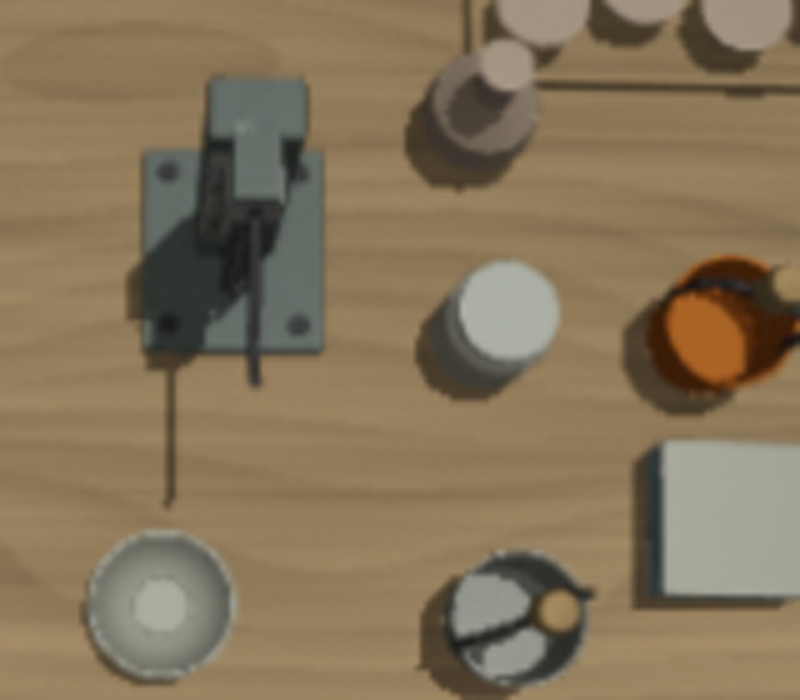

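View pics/c3.png

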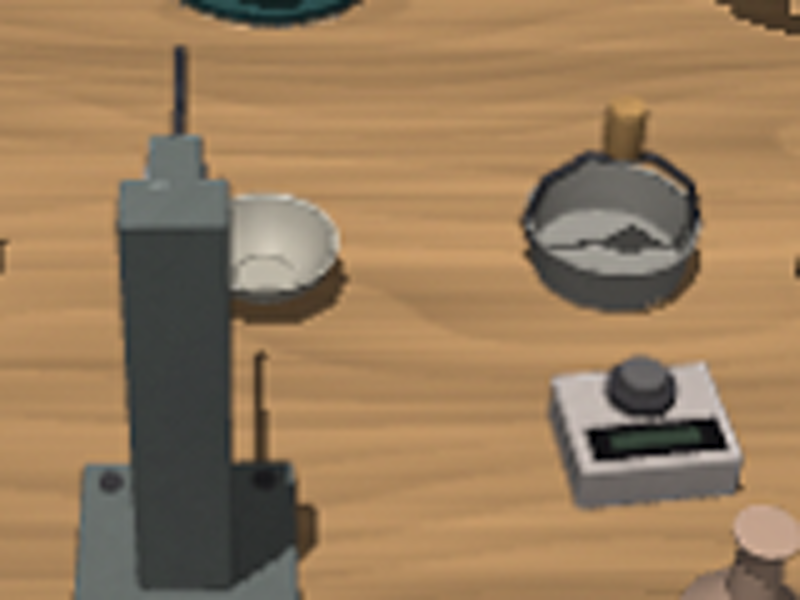

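```bash
python3 - <<'E'
from h import *
S=load('scene0');T=load('top0')
for n in ('scene0','top0'):
    im=load(n)['image']; hsv=cv2.cvtColor(im,cv2.COLOR_RGB2HSV)
    m=((hsv[...,0]>10)&(hsv[...,0]<25)&(hsv[...,1]>90)).astype(np.uint8)
    print(n, im[176,168] if n=='scene0' else im[222,342], hsv[176,168] if n=='scene0' else hsv[222,342])
c=lambda p,o:(p[0]/5+o[0]-.4,p[1]/5+o[1]-.4)
c1=lambda *p:c(p,(130,135)); c2=lambda *p:c(p,(230,100)); c3=lambda *p:c(p,(190,160))
# top of knob centre
print('knobtop',tri(S,c1(192,177),T,c2(560,608)))
print('feetL',tri(S,c1(140,338),T,c2(590,594)), 'feetR',tri(S,c1(270,318),T,c2(457,640)))
print('base z0', onz(S,*c1(213,420),0))
print('rim top z.08', onz(T,*c2(516,618),.08), onz(S,*c1(206,318),.08))
print('tip',tri(S,c3(180,48),T,c2(256,384)))
print('slide front',tri(S,c3(177,138),T,c2(256,202)))
for p in [(144,150),(322,150),(142,352),(323,352)]: print('scalebase',onz(T,*c2(*p),.018))
print('button',tri(S,c3(643,372),T,(196.3,176)))
print('colT', [onz(T,*c2(*p),.32) for p in [(210,78),(308,78)]])
E
python3 - <<'E'
from h import *
a=load('scene0')['image'][:,:,::-1]; b=load('top0')['image'][:,:,::-1]
def up(i,x0,y0,x1,y1,f): return cv2.resize(i[y0:y1,x0:x1],None,fx=f,fy=f,interpolation=cv2.INTER_CUBIC)
cv2.imwrite('pics/d1.png',up(b,170,150,230,195,12)); cv2.imwrite('pics/d2.png',up(b,255,110,300,185,8)); cv2.imwrite('pics/d3.png',up(b,312,200,357,245,12))
E
```

```text
scene0 [93 72 45] [ 17 132  93]
top0 [156 132  91] [ 19 106 156]
knobtop (array([ 0.42399545, -0.26517634,  0.20488753]), np.float64(0.006128634478937559))
feetL (array([ 0.43993125, -0.31612396,  0.07514308]), np.float64(0.008823542588595207)) feetR (array([ 0.40665721, -0.22411366,  0.06456984]), np.float64(0.002656819724040617))
base z0 [ 0.4461566 -0.266536   0.       ]
rim top z.08 [ 0.42231839 -0.26547422  0.08      ] [ 0.42496434 -0.26568872  0.08      ]
tip (array([ 0.55249224, -0.06319206,  0.29891477]), np.float64(0.0034999856594096134))
slide front (array([ 0.66031457, -0.06222296,  0.31509105]), np.float64(0.0030140173544286153))
scalebase [0.78348911 0.00527191 0.018     ]
scalebase [ 0.78525062 -0.13278562  0.018     ]
scalebase [0.62425657 0.0050301  0.018     ]
scalebase [ 0.62584729 -0.13296449  0.018     ]
button (array([0.59221744, 0.2369977 , 0.05977135]), np.float64(0.008924519898428624))
colT [array([ 0.73583615, -0.03560703,  0.32      ]), array([ 0.73666424, -0.09477922,  0.32      ])]
```

View pics/d1.png

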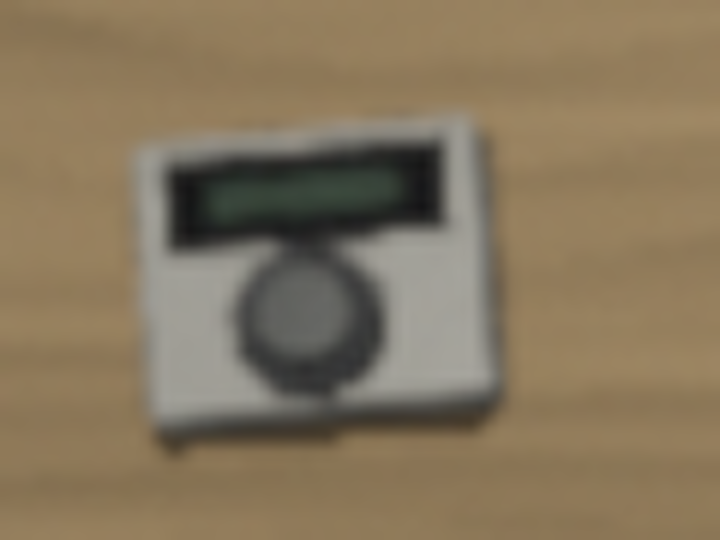

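View pics/d2.png

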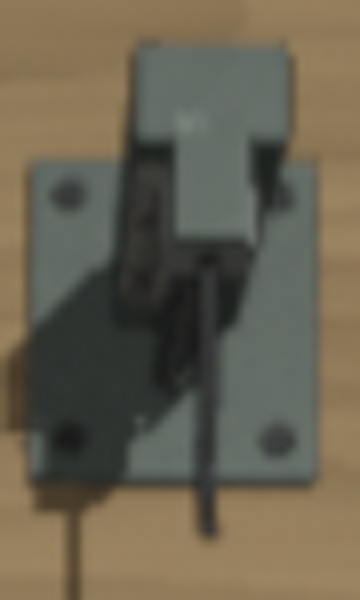

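View pics/d3.png

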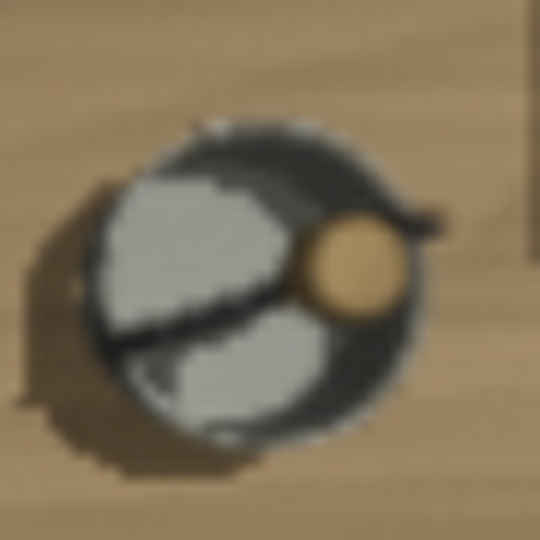

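```bash
cat >> h.py <<'E'
from scipy.spatial.transform import Rotation as Rt
def go(tx,ty,tz,yaw=None):
    o=robot.get_obs(); R=Rt.from_euler('xyz',o['ee_rot']).as_matrix(); d=np.array([tx,ty,tz])-o['tool_pos']
    print('t',round(o['time'],2),'pos',o['tool_pos'].round(4),'rot',o['ee_rot'].round(4),'F',o['wrist_force'].round(2),'w',round(o['width'],4))
    print('delta mm',(R.T@d*1000).round(1),'yaw', None if yaw is None else round(-(yaw-o['ee_rot'][2]),3))
E
python3 - <<'E'
from h import *
S=load('scene0');T=load('top0')
print('button',onz(T,194.9,175.5,.063),tri(S,(190+645/5-.4,160+376/5-.4),T,(194.9,175.5)), onz(S,190+645/5-.4,160+376/5-.4,.063))
# box outline corners at z=.04 in top crop d1
for p in [(140,145),(475,115),(495,395),(155,420)]: print(onz(T,p[0]/12+170-.46,p[1]/12+150-.46,.04))
print('bail level proj', proj(T,[.424,-.2655,.201]), proj(S,[.424,-.2655,.201]))
go(.424,-.2655,.30,-1.224)
E
python3 -m handwheel --help | head -30
```

```text
button [0.59297613 0.23715268 0.063     ] (array([0.59408171, 0.2404229 , 0.05808418]), np.float64(0.004648397309827893)) [0.59870456 0.24143697 0.063     ]
[0.6496463  0.29549286 0.04      ]
[0.66000529 0.18966781 0.04      ]
[0.57109792 0.18077021 0.04      ]
[0.56219065 0.28725181 0.04      ]
bail level proj [[340.4667487  221.29055184]] [[167.13143236 170.78508094]]
t 0.1 pos [0.2062 0.5093 0.2044] rot [-1.5706  0.002   1.186 ] F [ 0.98  0.31 -0.15] w 0.0941
delta mm [-636.6  -94.4 -492.7] yaw 2.41invalid input: not JSON, or not a number
```

```bash
python3 -m handwheel '[{"delta_pos":[0,-50,0],"yaw":0},{"delta_pos":[-20,-96,-15],"yaw":0.1},{"delta_pos":[-60,-96,-46],"yaw":0.25},{"delta_pos":[-100,-96,-77],"yaw":0.4},{"delta_pos":[-140,-96,-108],"yaw":0.55},{"delta_pos":[-180,-96,-139],"yaw":0.7},{"delta_pos":[-220,-96,-170],"yaw":0.85},{"delta_pos":[-260,-96,-201],"yaw":1.0},{"delta_pos":[-300,-96,-232],"yaw":1.15},{"delta_pos":[-340,-96,-263],"yaw":1.3},{"delta_pos":[-380,-96,-294],"yaw":1.45},{"delta_pos":[-420,-96,-325],"yaw":1.6}]' 0; python3 -c "
from h import *
go(.424,-.2655,.30,-1.224)"
```

```text
time: 1.3
tool_pos: [0.3479, 0.0035, 0.3013]
ee_rot: [-1.57, -0.001, -0.42]
wrist_force: [1.1, 0.4, -0.9]
width: 0.0938
t 1.3 pos [0.3479 0.0035 0.3013] rot [-1.5703e+00 -5.0000e-04 -4.2020e-01] F [ 1.1   0.35 -0.94] w 0.0938
delta mm [ 179.2    1.3 -214.5] yaw 0.804
```

```bash
python3 -m handwheel '[{"delta_pos":[30,0,-36],"yaw":0.14},{"delta_pos":[60,0,-72],"yaw":0.28},{"delta_pos":[90,0,-108],"yaw":0.42},{"delta_pos":[120,0,-144],"yaw":0.56},{"delta_pos":[150,0,-180],"yaw":0.7},{"delta_pos":[180,0,-215],"yaw":0.8},{"delta_pos":[180,0,-215],"yaw":0.8},{"delta_pos":[180,0,-215],"yaw":0.8}]' 0; python3 -c "
from h import *
snap('scene','s1');snap('top','t1')
go(.424,-.2655,.17,-1.224)
a=load('s1')['image'][:,:,::-1]; b=load('t1')['image'][:,:,::-1]
f=lambda i,x0,y0,x1,y1,f: cv2.resize(i[y0:y1,x0:x1],None,fx=f,fy=f,interpolation=cv2.INTER_CUBIC)
cv2.imwrite('pics/e1.png',np.hstack([f(a,120,90,230,230,4),f(b,290,180,370,320,4)]))"
```

```text
time: 2.1
tool_pos: [0.4261, -0.2641, 0.3001]
ee_rot: [-1.572, 0.003, -1.215]
wrist_force: [-0.1, -0.4, -0.7]
width: 0.0938
t 2.2 pos [ 0.4262 -0.2628  0.3016] rot [-1.5706e+00  6.0000e-04 -1.2126e+00] F [0.23 0.21 0.02] w 0.0942
delta mm [  1.8 131.6  -3. ] yaw 0.011
```

View pics/e1.png

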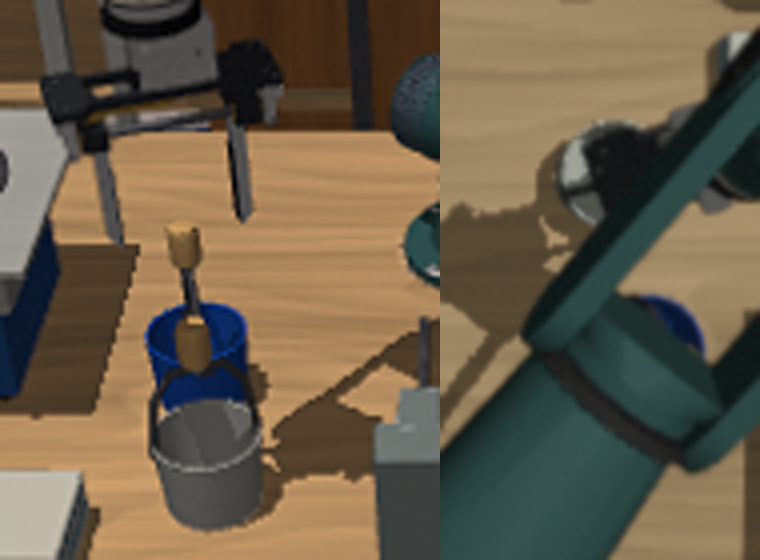

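```bash
python3 -m handwheel '[{"delta_pos":[2,20,-3],"yaw":0.01},{"delta_pos":[2,50,-3],"yaw":0.01},{"delta_pos":[2,80,-3],"yaw":0.01},{"delta_pos":[2,105,-3],"yaw":0.01},{"delta_pos":[2,125,-3],"yaw":0.01},{"delta_pos":[2,134,-3],"yaw":0.01},{"delta_pos":[2,134,-3],"yaw":0.01},{"delta_pos":[2,134,-3],"yaw":0.01},{"delta_pos":[2,134,-3],"yaw":0.01}]' 0; python3 -c "
from h import *
snap('scene','s2')
go(.424,-.2655,.167,-1.224)
a=load('s2')['image'][:,:,::-1]
f=lambda i,x0,y0,x1,y1,f: cv2.resize(i[y0:y1,x0:x1],None,fx=f,fy=f,interpolation=cv2.INTER_CUBIC)
cv2.imwrite('pics/e2.png',f(a,120,90,240,230,4))"
```

```text
time: 3.1
tool_pos: [0.4251, -0.267, 0.1694]
ee_rot: [-1.569, -0.003, -1.223]
wrist_force: [0.4, 0.2, 0.4]
width: 0.0941
t 3.15 pos [ 0.425  -0.2671  0.1692] rot [-1.5691 -0.0026 -1.2237] F [-0.99 -0.95 -0.35] w 0.0939
delta mm [-1.8  2.2 -0.4] yaw 0.0
```

View pics/e2.png

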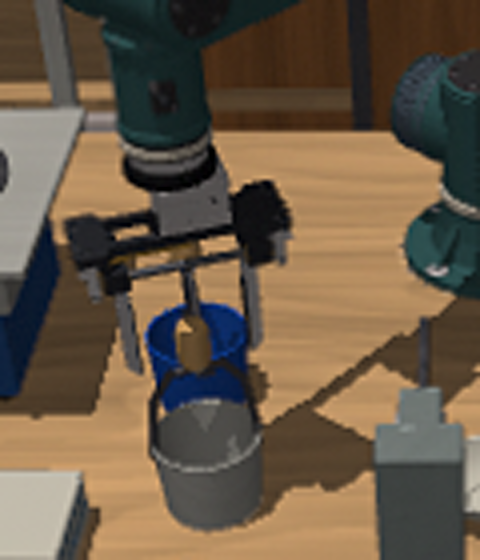

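```bash
python3 -m handwheel '[{"delta_pos":[-1,2,0],"yaw":0},{"delta_pos":[-1,2,0],"yaw":0},{"delta_pos":[-1,2,0],"yaw":0},{"delta_pos":[-1,2,0],"yaw":0},{"delta_pos":[-1,2,0],"yaw":0},{"delta_pos":[-1,2,0],"yaw":0},{"delta_pos":[-1,2,0],"yaw":0},{"delta_pos":[-1,2,0],"yaw":0}]' 255; python3 -c "
from h import *
go(.424,-.2655,.167,-1.224)"
```

```text
time: 3.95
tool_pos: [0.4239, -0.2658, 0.1654]
ee_rot: [-1.571, 0.0, -1.224]
wrist_force: [-0.3, -0.5, 0.5]
width: 0.0333
t 3.95 pos [ 0.4239 -0.2658  0.1654] rot [-1.5707e+00  1.0000e-04 -1.2240e+00] F [-0.26 -0.5   0.51] w 0.0333
delta mm [-0.2 -1.6  0.2] yaw -0.0
```

```bash
python3 -m handwheel '[{"delta_pos":[0,0,0],"yaw":0},{"delta_pos":[0,0,0],"yaw":0},{"delta_pos":[0,0,0],"yaw":0},{"delta_pos":[0,-3,0],"yaw":0},{"delta_pos":[0,-8,0],"yaw":0},{"delta_pos":[0,-15,0],"yaw":0},{"delta_pos":[0,-25,0],"yaw":0},{"delta_pos":[0,-35,0],"yaw":0},{"delta_pos":[0,-40,0],"yaw":0},{"delta_pos":[0,-40,0],"yaw":0},{"delta_pos":[0,-40,0],"yaw":0}]' 255; python3 -c "
from h import *
go(.424,-.2655,.167,-1.224)
snap('scene','s3')
a=load('s3')['image'][:,:,::-1]
f=lambda i,x0,y0,x1,y1,f: cv2.resize(i[y0:y1,x0:x1],None,fx=f,fy=f,interpolation=cv2.INTER_CUBIC)
cv2.imwrite('pics/e3.png',f(a,120,90,240,230,4))"
```

```text
time: 5.05
tool_pos: [0.4239, -0.2658, 0.2055]
ee_rot: [-1.571, -0.0, -1.224]
wrist_force: [-0.8, 0.1, -4.2]
width: 0.0297
t 5.05 pos [ 0.4239 -0.2658  0.2055] rot [-1.5707 -0.     -1.224 ] F [-0.83  0.11 -4.22] w 0.0297
delta mm [-0.2 38.5  0.2] yaw -0.0
```

View pics/e3.png

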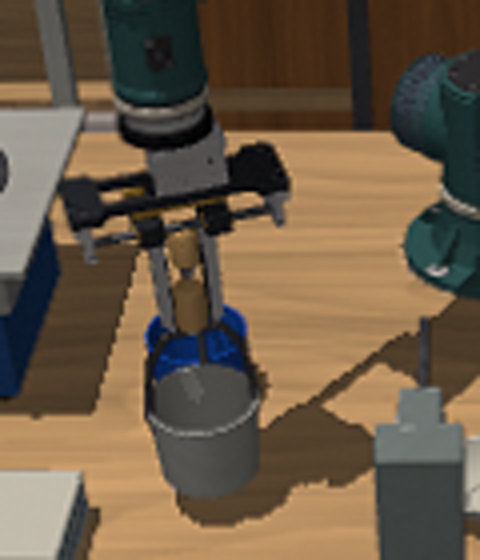

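```bash
python3 -m handwheel '[{"delta_pos":[0,-10,0],"yaw":0},{"delta_pos":[0,-25,0],"yaw":0},{"delta_pos":[0,-45,0],"yaw":0},{"delta_pos":[0,-65,0],"yaw":0},{"delta_pos":[0,-85,0],"yaw":0},{"delta_pos":[0,-105,0],"yaw":0},{"delta_pos":[0,-118,0],"yaw":0.03},{"delta_pos":[0,-126,0],"yaw":0.08},{"delta_pos":[0,-128,0],"yaw":0.14},{"delta_pos":[0,-128,0],"yaw":0.2},{"delta_pos":[0,-128,0],"yaw":0.27},{"delta_pos":[0,-128,0],"yaw":0.34}]' 255; python3 -c "
from h import *
go(.50,-.0635,.3325,-1.564)"
```

```text
time: 6.3
tool_pos: [0.4241, -0.2659, 0.3351]
ee_rot: [-1.569, -0.001, -1.567]
wrist_force: [-0.4, -0.8, -3.7]
width: 0.029
t 6.3 pos [ 0.4241 -0.2659  0.3351] rot [-1.5692e+00 -1.2000e-03 -1.5669e+00] F [-0.44 -0.76 -3.66] w 0.029
delta mm [-202.1    2.5   76.7] yaw -0.003
```

```bash
python3 -m handwheel '[{"delta_pos":[-7,0,3],"yaw":0},{"delta_pos":[-22,0,8],"yaw":0},{"delta_pos":[-44,0,17],"yaw":0},{"delta_pos":[-68,0,26],"yaw":0},{"delta_pos":[-92,0,35],"yaw":0},{"delta_pos":[-116,0,44],"yaw":0},{"delta_pos":[-140,0,53],"yaw":0},{"delta_pos":[-162,1,62],"yaw":0},{"delta_pos":[-180,2,70],"yaw":0},{"delta_pos":[-193,2,75],"yaw":0},{"delta_pos":[-200,2,77],"yaw":0},{"delta_pos":[-202,2,77],"yaw":0}]' 255; python3 -m handwheel '[{"delta_pos":[0,0,0],"yaw":0},{"delta_pos":[0,0,0],"yaw":0},{"delta_pos":[0,0,0],"yaw":0}]' 255;  python3 -c "
from h import *
snap('scene','s4');snap('top','t4')
go(.579,-.0635,.3325,-1.564)
a=load('s4')['image'][:,:,::-1]; b=load('t4')['image'][:,:,::-1]
f=lambda i,x0,y0,x1,y1,f: cv2.resize(i[y0:y1,x0:x1],None,fx=f,fy=f,interpolation=cv2.INTER_CUBIC)
cv2.imwrite('pics/e4.png',np.hstack([f(a,175,100,275,240,4),f(b,225,100,315,240,4)]))"
```

```text
time: 7.5
tool_pos: [0.4997, -0.0627, 0.3318]
ee_rot: [-1.57, -0.0, -1.563]
wrist_force: [-0.2, 0.4, -3.6]
width: 0.0295
time: 7.8
tool_pos: [0.4994, -0.0639, 0.3315]
ee_rot: [-1.571, -0.0, -1.565]
wrist_force: [-0.2, 0.3, -4.0]
width: 0.0291
t 7.9 pos [ 0.4994 -0.0638  0.3315] rot [-1.5708 -0.     -1.5651] F [ 0.42  0.65 -4.61] w 0.0294
delta mm [ 0.1 -1.  79.6] yaw -0.001
```

View pics/e4.png

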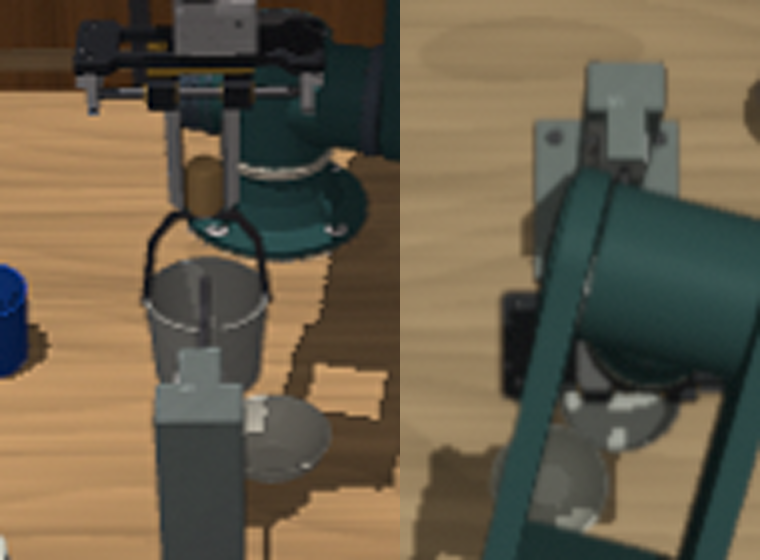

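```bash
python3 -c "
from h import *
s=load('s4'); print(proj(s,[[.4994,-.0638,.316],[.4994,-.0638,.366-.015],[.5525,-.0635,.302],[.579,-.0635,.28]]))"
python3 -m handwheel '[{"delta_pos":[0,0,3],"yaw":0},{"delta_pos":[0,0,10],"yaw":0},{"delta_pos":[0,0,20],"yaw":0},{"delta_pos":[0,0,30],"yaw":0},{"delta_pos":[0,0,40],"yaw":0},{"delta_pos":[0,0,50],"yaw":0},{"delta_pos":[0,0,60],"yaw":0},{"delta_pos":[0,0,69],"yaw":0},{"delta_pos":[0,0,75],"yaw":0},{"delta_pos":[0,0,79],"yaw":0},{"delta_pos":[0,0,80],"yaw":0},{"delta_pos":[0,0,80],"yaw":0}]' 255; python3 -m handwheel '[{"delta_pos":[0,0,0],"yaw":0},{"delta_pos":[0,0,0],"yaw":0},{"delta_pos":[0,0,0],"yaw":0}]' 255;  python3 -c "
from h import *
snap('scene','s5');snap('top','t5')
go(.579,-.0635,.2955,-1.564)
a=load('s5')['image'][:,:,::-1]; b=load('t5')['image'][:,:,::-1]
f=lambda i,x0,y0,x1,y1,f: cv2.resize(i[y0:y1,x0:x1],None,fx=f,fy=f,interpolation=cv2.INTER_CUBIC)
cv2.imwrite('pics/e5.png',np.hstack([f(a,175,100,275,240,4),f(b,225,100,315,240,4)]))"
```

```text
[[225.04133291 154.62308659]
 [224.77892403 145.02074646]
 [224.89261744 168.34208093]
 [224.88554099 179.50527857]]
time: 9.1
tool_pos: [0.5795, -0.0627, 0.3315]
ee_rot: [-1.571, 0.0, -1.564]
wrist_force: [-0.1, -0.6, -3.3]
width: 0.0293
time: 9.4
tool_pos: [0.5793, -0.0627, 0.3317]
ee_rot: [-1.57, -0.0, -1.564]
wrist_force: [-0.4, 0.1, -3.9]
width: 0.0292
t 9.5 pos [ 0.5794 -0.0627  0.3316] rot [-1.5706  0.     -1.5641] F [-0.39 -0.04 -3.45] w 0.0295
delta mm [ 0.8 36.1 -0.4] yaw -0.0
```

View pics/e5.png

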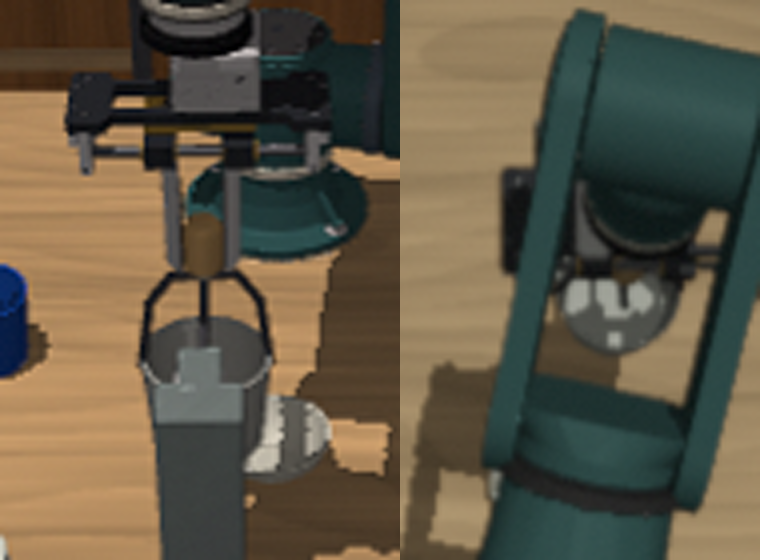

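```bash
cat >> h.py <<'E'
def avgF(n=20):
    F=[];P=[];t=-1
    for i in range(n):
        robot.snapshot('top'); o=robot.get_obs(); F.append(o['wrist_force']);P.append(o['tool_pos'])
    F=np.array(F);print('avgF',F.mean(0).round(3),'sd',F.std(0).round(2),'pos',np.mean(P,0).round(5),'t',round(o['time'],2))
E
python3 -c "
from h import *
avgF()"
python3 -m handwheel '[{"delta_pos":[0,1,0],"yaw":0},{"delta_pos":[0,4,0],"yaw":0},{"delta_pos":[0,8,0],"yaw":0},{"delta_pos":[0,12,0],"yaw":0},{"delta_pos":[0,16,0],"yaw":0},{"delta_pos":[0,20,0],"yaw":0},{"delta_pos":[0,24,0],"yaw":0},{"delta_pos":[0,27,0],"yaw":0},{"delta_pos":[0,30,0],"yaw":0},{"delta_pos":[0,32,0],"yaw":0},{"delta_pos":[0,32,0],"yaw":0}]' 255;  python3 -c "
from h import *
avgF(8)
go(.579,-.0635,.2955,-1.564)"
```

```text
avgF [-0.09   0.036 -3.727] sd [0.56 0.57 0.43] pos [ 0.57954 -0.06271  0.33148] t 10.5
time: 11.6
tool_pos: [0.5794, -0.0627, 0.2991]
ee_rot: [-1.571, 0.0, -1.564]
wrist_force: [0.3, 0.1, -3.8]
width: 0.0294
avgF [-0.035 -0.445 -3.651] sd [0.37 0.62 0.38] pos [ 0.57962 -0.06271  0.29965] t 12.0
t 12.0 pos [ 0.5796 -0.0627  0.2997] rot [-1.5704  0.     -1.564 ] F [-0.29 -0.31 -3.5 ] w 0.0291
delta mm [ 0.8  4.2 -0.6] yaw 0.0
```

```bash
python3 -m handwheel '[{"delta_pos":[0,1,0],"yaw":0},{"delta_pos":[0,3,0],"yaw":0},{"delta_pos":[0,5,0],"yaw":0},{"delta_pos":[0,7,0],"yaw":0},{"delta_pos":[0,9,0],"yaw":0},{"delta_pos":[0,11,0],"yaw":0},{"delta_pos":[0,13,0],"yaw":0},{"delta_pos":[0,15,0],"yaw":0},{"delta_pos":[0,17,0],"yaw":0},{"delta_pos":[0,19,0],"yaw":0},{"delta_pos":[0,20,0],"yaw":0},{"delta_pos":[0,20,0],"yaw":0}]' 255;  python3 -c "
from h import *
avgF(10)
snap('scene','s6')
go(.579,-.0635,.2625,-1.564)
a=load('s6')['image'][:,:,::-1]
f=lambda i,x0,y0,x1,y1,f: cv2.resize(i[y0:y1,x0:x1],None,fx=f,fy=f,interpolation=cv2.INTER_CUBIC)
cv2.imwrite('pics/e6.png',f(a,185,110,265,220,5))"
```

```text
time: 13.2
tool_pos: [0.5796, -0.0627, 0.2794]
ee_rot: [-1.571, 0.0, -1.564]
wrist_force: [0.7, -0.4, -1.6]
width: 0.0295
avgF [ 0.529  0.11  -1.789] sd [0.38 0.34 0.35] pos [ 0.5796  -0.06271  0.2796 ] t 13.7
t 13.75 pos [ 0.5796 -0.0627  0.2795] rot [-1.5707  0.     -1.564 ] F [ 1.03 -0.68 -1.5 ] w 0.0294
delta mm [ 0.8 17.  -0.6] yaw 0.0
```

View pics/e6.png

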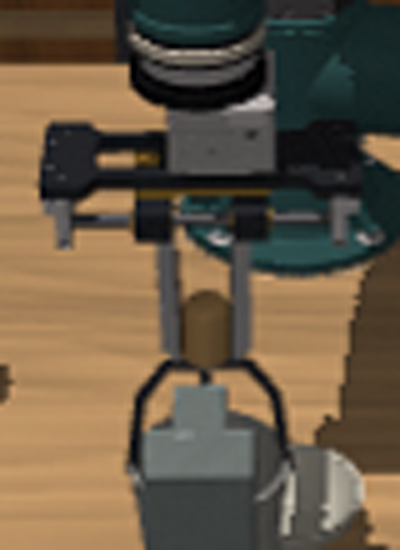

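```bash
python3 -m handwheel '[{"delta_pos":[0,1,0],"yaw":0},{"delta_pos":[0,3,0.5],"yaw":0},{"delta_pos":[0,5,0.5],"yaw":0},{"delta_pos":[0,7,1],"yaw":0},{"delta_pos":[0,9,1],"yaw":0},{"delta_pos":[0,11,1.5],"yaw":0},{"delta_pos":[0,13,1.5],"yaw":0},{"delta_pos":[0,15,1.5],"yaw":0},{"delta_pos":[0,16,1.5],"yaw":0},{"delta_pos":[0,17,1.5],"yaw":0},{"delta_pos":[0,17,1.5],"yaw":0}]' 255;  python3 -c "
from h import *
avgF(20)
go(.579,-.0635,.2625,-1.564)"
```

```text
time: 14.85
tool_pos: [0.5811, -0.0627, 0.2625]
ee_rot: [-1.571, 0.0, -1.564]
wrist_force: [-0.1, 1.2, 0.7]
width: 0.0293
avgF [-0.189  0.265  0.052] sd [0.33 0.47 0.5 ] pos [ 0.58111 -0.06268  0.26254] t 15.85
t 15.85 pos [ 0.5811 -0.0627  0.2625] rot [-1.5706e+00  1.0000e-04 -1.5640e+00] F [-0.22 -0.13 -0.34] w 0.0297
delta mm [ 0.8 -0.  -2.1] yaw 0.0
```

```bash
python3 -m handwheel '[{"delta_pos":[0,0,0],"yaw":0},{"delta_pos":[0,0,0],"yaw":0},{"delta_pos":[0,0,0],"yaw":0},{"delta_pos":[0,0,0],"yaw":0}]' 155;  python3 -c "
from h import *
snap('scene','s7'); go(.579,-.0635,.2625,-1.564)"
python3 -m handwheel '[{"delta_pos":[0,0,0],"yaw":0},{"delta_pos":[0,0,0],"yaw":0},{"delta_pos":[0,0,0],"yaw":0},{"delta_pos":[0,0,0],"yaw":0},{"delta_pos":[0,0,0],"yaw":0}]' 70;  python3 -c "
from h import *
snap('scene','s8')
go(.579,-.0635,.2625,-1.564)
f=lambda i,x0,y0,x1,y1,f: cv2.resize(i[y0:y1,x0:x1],None,fx=f,fy=f,interpolation=cv2.INTER_CUBIC)
cv2.imwrite('pics/e8.png',np.hstack([f(load(n)['image'][:,:,::-1],185,120,265,220,5) for n in('s7','s8')]))"
```

```text
time: 16.25
tool_pos: [0.5811, -0.0627, 0.2625]
ee_rot: [-1.571, -0.0, -1.564]
wrist_force: [-0.3, -0.0, -0.6]
width: 0.0368
t 16.3 pos [ 0.5811 -0.0627  0.2625] rot [-1.5707  0.     -1.5641] F [ 0.16  0.15 -0.34] w 0.0368
delta mm [ 0.8  0.  -2.1] yaw -0.0
time: 16.8
tool_pos: [0.5811, -0.0627, 0.2625]
ee_rot: [-1.571, 0.0, -1.564]
wrist_force: [0.8, -0.9, -0.6]
width: 0.0677
t 16.85 pos [ 0.5811 -0.0627  0.2624] rot [-1.5708e+00  1.0000e-04 -1.5639e+00] F [ 0.08 -0.54 -0.48] w 0.0677
delta mm [ 0.8 -0.1 -2.1] yaw 0.0
```

View pics/e8.png

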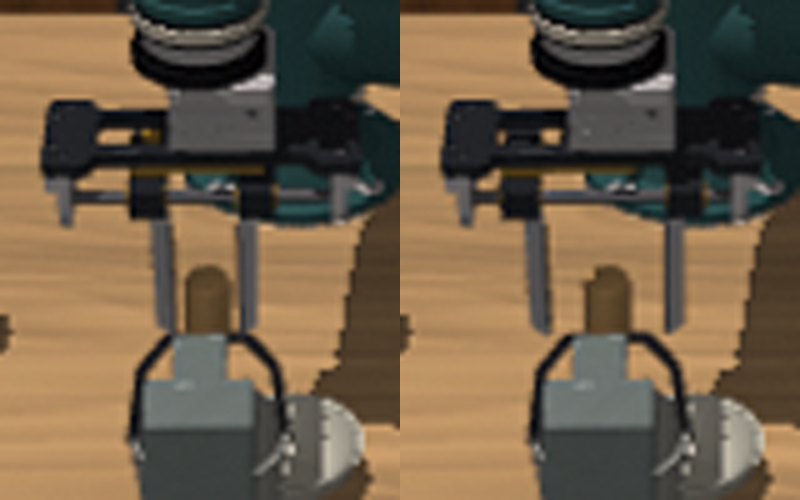

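```bash
python3 -m handwheel '[{"delta_pos":[0,-3,0],"yaw":0},{"delta_pos":[0,-10,0],"yaw":0},{"delta_pos":[0,-18,0],"yaw":0},{"delta_pos":[0,-28,0],"yaw":0},{"delta_pos":[0,-38,0],"yaw":0},{"delta_pos":[0,-50,0],"yaw":0},{"delta_pos":[0,-65,0],"yaw":0},{"delta_pos":[0,-80,0],"yaw":0},{"delta_pos":[0,-95,0],"yaw":0},{"delta_pos":[0,-100,0],"yaw":0},{"delta_pos":[0,-100,0],"yaw":0}]' 70;  python3 -c "
from h import *
snap('scene','s9')
go(.594,.238,.3625,None)
f=lambda i,x0,y0,x1,y1,f: cv2.resize(i[y0:y1,x0:x1],None,fx=f,fy=f,interpolation=cv2.INTER_CUBIC)
cv2.imwrite('pics/e9.png',np.hstack([f(load(n)['image'][:,:,::-1],185,110,265,220,5) for n in('s8','s9')]))"
```

```text
time: 17.95
tool_pos: [0.5814, -0.0628, 0.364]
ee_rot: [-1.568, -0.0, -1.564]
wrist_force: [-0.7, -0.7, -0.8]
width: 0.0683
t 18.0 pos [ 0.5812 -0.0627  0.3628] rot [-1.5701 -0.     -1.564 ] F [0.68 0.45 0.47] w 0.0686
delta mm [-3.006e+02  3.000e-01  1.490e+01] yaw None
```

View pics/e9.png

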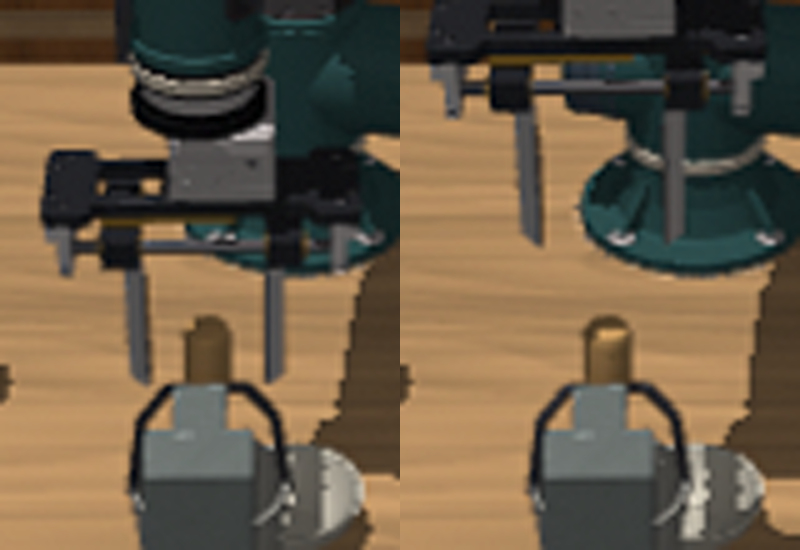

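```bash
python3 -m handwheel '[{"delta_pos":[-10,0,0],"yaw":0},{"delta_pos":[-40,0,2],"yaw":0},{"delta_pos":[-75,0,4],"yaw":0},{"delta_pos":[-110,0,6],"yaw":0},{"delta_pos":[-145,0,8],"yaw":0},{"delta_pos":[-180,0,10],"yaw":0},{"delta_pos":[-215,0,12],"yaw":0},{"delta_pos":[-250,0,14],"yaw":0},{"delta_pos":[-280,0,15],"yaw":0},{"delta_pos":[-295,0,15],"yaw":0},{"delta_pos":[-300,0,15],"yaw":0},{"delta_pos":[-301,0,15],"yaw":0}]' 255; python3 -m handwheel '[{"delta_pos":[0,20,0],"yaw":0},{"delta_pos":[0,60,0],"yaw":0},{"delta_pos":[0,100,0],"yaw":0},{"delta_pos":[0,140,0],"yaw":0},{"delta_pos":[0,180,0],"yaw":0},{"delta_pos":[0,215,0],"yaw":0},{"delta_pos":[0,245,0],"yaw":0},{"delta_pos":[0,260,0],"yaw":0},{"delta_pos":[0,260,0],"yaw":0},{"delta_pos":[0,260,0],"yaw":0}]' 255;  python3 -c "
from h import *
snap('scene','s10');snap('top','t10')
go(.594,.238,.064,None)
f=lambda i,x0,y0,x1,y1,f: cv2.resize(i[y0:y1,x0:x1],None,fx=f,fy=f,interpolation=cv2.INTER_CUBIC)
cv2.imwrite('pics/e10.png',np.hstack([f(load('s10')['image'][:,:,::-1],275,180,355,280,5),f(load('t10')['image'][:,:,::-1],160,120,240,220,5)]))
cv2.imwrite('pics/s10f.png',f(load('s10')['image'][:,:,::-1],120,100,340,300,3))"
```

```text
time: 19.2
tool_pos: [0.5938, 0.2384, 0.362]
ee_rot: [-1.572, -0.001, -1.564]
wrist_force: [-0.0, -0.6, -0.0]
width: 0.0007
time: 20.2
tool_pos: [0.5949, 0.2379, 0.1041]
ee_rot: [-1.569, 0.001, -1.565]
wrist_force: [-0.5, -0.5, -0.1]
width: 0.0007
t 20.3 pos [0.5956 0.2385 0.1054] rot [-1.5662e+00  1.3000e-03 -1.5644e+00] F [-0.32  0.14  1.24] w 0.0004
delta mm [ 0.6 41.4 -1.8] yaw None
```

View pics/e10.png

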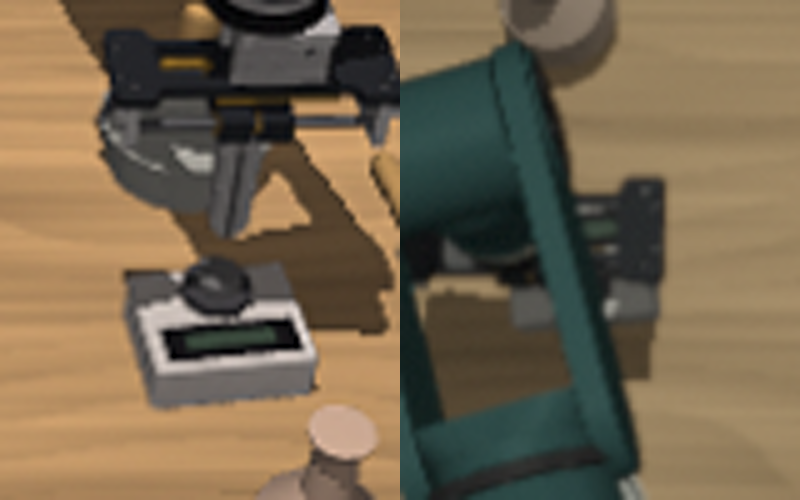

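View pics/s10f.png

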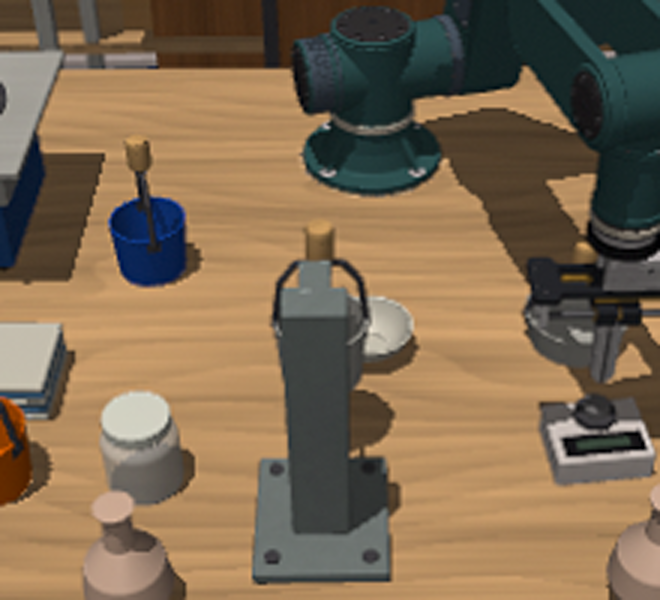

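```bash
python3 -m handwheel '[{"delta_pos":[0,25,-1],"yaw":0},{"delta_pos":[0,25,-1],"yaw":0},{"delta_pos":[0,25,-1],"yaw":0},{"delta_pos":[0,25,-1],"yaw":0},{"delta_pos":[0,25,-1],"yaw":0},{"delta_pos":[0,25,-1],"yaw":0},{"delta_pos":[0,25,-1],"yaw":0},{"delta_pos":[0,25,-1],"yaw":0},{"delta_pos":[0,25,-1],"yaw":0},{"delta_pos":[0,25,-1],"yaw":0}]' 255
python3 -c "
from h import *
s=snap('scene','s11'); o=robot.get_obs()
print(proj(s,[o['tool_pos'],[.594,.238,.063]]))
a=load('s10')['image'].astype(int);b=s['image'].astype(int)
print('pail diff',abs(a-b)[165:235,205:250].max())
go(.594,.238,.063)
avgF(10)
s2=snap('scene','s12')['image'].astype(int); print('diff2',abs(s2-b)[165:235,205:250].max())
f=lambda i,x0,y0,x1,y1,f: cv2.resize(i[y0:y1,x0:x1],None,fx=f,fy=f,interpolation=cv2.INTER_CUBIC)
cv2.imwrite('pics/e11.png',f(load('s11')['image'][:,:,::-1],275,180,355,280,6))"
```

```text
time: 21.3
tool_pos: [0.593, 0.2384, 0.0775]
ee_rot: [-1.571, 0.0, -1.564]
wrist_force: [-0.1, 0.8, 0.4]
width: 0.0006
[[317.94661741 230.47559062]
 [317.3506211  233.80559281]]
pail diff 39
t 21.35 pos [0.593  0.2384 0.0774] rot [-1.5709  0.     -1.564 ] F [-1.11 -0.88  0.29] w 0.0004
delta mm [ 0.4 14.4  1. ] yaw None
avgF [ 0.223 -0.141  0.055] sd [0.55 0.45 0.4 ] pos [0.59301 0.23841 0.07747] t 21.85
diff2 39
```

View pics/e11.png

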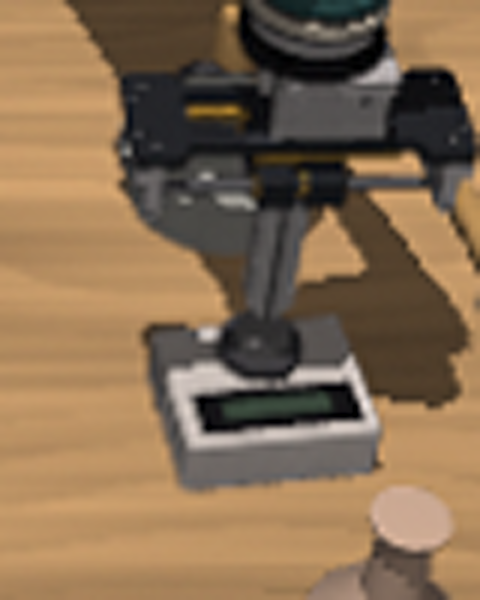

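```bash
python3 -c "
from h import *
a=load('s11')['image'].astype(int);b=load('s12')['image'].astype(int)
d=abs(a-b).max(2)
print('whole image >25:',(d>25).sum(),' table noise max',d[300:330,200:300].max(), 'region>25',(d[165:235,205:250]>25).sum())
ys,xs=np.where(d>25);print(sorted(zip(xs,ys))[:60])
import time
fr=[]
for i in range(12):
    s=robot.snapshot('scene'); fr.append(s['image'].astype(int)); 
for i in range(1,12): dd=abs(fr[i]-fr[0]).max(2)[160:240,200:255]; print(dd.max(),(dd>15).sum(),end=' | ')
np.save('pics/fr.npy',np.array(fr))
print(robot.get_obs()['time'])
"
```

```text
whole image >25: 21  table noise max 2 region>25 4
[(np.int64(210), np.int64(205)), (np.int64(211), np.int64(201)), (np.int64(211), np.int64(212)), (np.int64(234), np.int64(189)), (np.int64(306), np.int64(109)), (np.int64(307), np.int64(109)), (np.int64(308), np.int64(224)), (np.int64(309), np.int64(224)), (np.int64(310), np.int64(209)), (np.int64(315), np.int64(120)), (np.int64(317), np.int64(210)), (np.int64(318), np.int64(210)), (np.int64(319), np.int64(125)), (np.int64(323), np.int64(122)), (np.int64(336), np.int64(192)), (np.int64(338), np.int64(190)), (np.int64(348), np.int64(152)), (np.int64(349), np.int64(215)), (np.int64(350), np.int64(246)), (np.int64(351), np.int64(246)), (np.int64(353), np.int64(199))]
13 0 | 13 0 | 38 2 | 38 3 | 38 5 | 38 5 | 37 5 | 38 5 | 38 5 | 37 4 | 38 2 | 22.5
```

```bash
cat > st.py <<'E'
from h import *
fr=[];t=[]
for i in range(24):
    s=robot.snapshot('scene'); fr.append(s['image'].astype(int)); t.append(robot.get_obs()['time'])
F=np.array(fr)[:,160:240,200:255].max(3); r=F-F[0]; v=F.std(0); ys,xs=np.where(v>4); print(len(ys),list(zip(xs+200,ys+160))[:12])
for y,x in list(zip(ys,xs))[:4]: print(x+200,y+160,F[:,y,x])
a=[(abs(F[i]-F[i-1])>8).sum() for i in range(1,len(F))]; print(a,t[-1])
E
python3 st.py
```

```text
13 [(np.int64(234), np.int64(188)), (np.int64(234), np.int64(189)), (np.int64(215), np.int64(192)), (np.int64(236), np.int64(197)), (np.int64(211), np.int64(201)), (np.int64(209), np.int64(205)), (np.int64(210), np.int64(205)), (np.int64(239), np.int64(211)), (np.int64(240), np.int64(211)), (np.int64(210), np.int64(212)), (np.int64(211), np.int64(212)), (np.int64(240), np.int64(217))]
234 188 [38 37 38 39 38 38 38 39 39 39 54 53 53 53 38 38 38 38 38 38 39 40 39 37]
234 189 [ 97  98  98  98  98  98  98  98  98  98 131 130 130 131  98  98  98  98
  99  99  98  98  99  98]
215 192 [53 54 55 54 54 54 53 53 53 43 44 43 43 43 44 54 53 52 54 53 54 53 53 53]
236 197 [153 163 163 163 163 163 163 163 153 153 153 153 153 153 153 153 163 163
 163 163 163 163 163 162]
[np.int64(5), np.int64(2), np.int64(0), np.int64(0), np.int64(0), np.int64(2), np.int64(2), np.int64(3), np.int64(3), np.int64(4), np.int64(0), np.int64(0), np.int64(0), np.int64(6), np.int64(1), np.int64(3), np.int64(4), np.int64(2), np.int64(2), np.int64(2), np.int64(2), np.int64(2), np.int64(2)] 23.7
```

```bash
python3 -m handwheel '[{"delta_pos":[0,0,0],"yaw":0},{"delta_pos":[0,0,0],"yaw":0},{"delta_pos":[0,0,0],"yaw":0},{"delta_pos":[0,0,0],"yaw":0},{"delta_pos":[0,0,0],"yaw":0},{"delta_pos":[0,0,0],"yaw":0},{"delta_pos":[0,0,0],"yaw":0},{"delta_pos":[0,0,0],"yaw":0},{"delta_pos":[0,0,0],"yaw":0},{"delta_pos":[0,0,0],"yaw":0},{"delta_pos":[0,0,0],"yaw":0},{"delta_pos":[0,0,0],"yaw":0}]' >/dev/null; python3 -m handwheel '[{"delta_pos":[0,0,0],"yaw":0},{"delta_pos":[0,0,0],"yaw":0},{"delta_pos":[0,0,0],"yaw":0},{"delta_pos":[0,0,0],"yaw":0},{"delta_pos":[0,0,0],"yaw":0},{"delta_pos":[0,0,0],"yaw":0},{"delta_pos":[0,0,0],"yaw":0},{"delta_pos":[0,0,0],"yaw":0},{"delta_pos":[0,0,0],"yaw":0},{"delta_pos":[0,0,0],"yaw":0},{"delta_pos":[0,0,0],"yaw":0},{"delta_pos":[0,0,0],"yaw":0}]'; python3 st.py
```

```text
time: 26.1
tool_pos: [0.593, 0.2384, 0.0775]
ee_rot: [-1.571, 0.0, -1.564]
wrist_force: [-0.7, -0.5, 0.5]
width: 0.0008
2 [(np.int64(236), np.int64(197)), (np.int64(240), np.int64(211))]
236 197 [162 163 154 153 153 153 153 152 153 163 163 153 152 154 153 152 163 163
 154 153 153 152 153 153]
240 211 [129 129 130 130 129 129 130 130 130 129 130 130 129 130 130 130 129 107
 129 130 129 129 130 129]
[np.int64(0), np.int64(1), np.int64(0), np.int64(0), np.int64(0), np.int64(0), np.int64(0), np.int64(0), np.int64(1), np.int64(0), np.int64(1), np.int64(0), np.int64(0), np.int64(0), np.int64(0), np.int64(1), np.int64(2), np.int64(3), np.int64(0), np.int64(0), np.int64(0), np.int64(0), np.int64(0)] 27.3
```

```bash
for i in 1; do :; done; python3 -m handwheel '[{"delta_pos":[0,0,0],"yaw":0},{"delta_pos":[0,0,0],"yaw":0},{"delta_pos":[0,0,0],"yaw":0},{"delta_pos":[0,0,0],"yaw":0},{"delta_pos":[0,0,0],"yaw":0},{"delta_pos":[0,0,0],"yaw":0},{"delta_pos":[0,0,0],"yaw":0},{"delta_pos":[0,0,0],"yaw":0},{"delta_pos":[0,0,0],"yaw":0},{"delta_pos":[0,0,0],"yaw":0},{"delta_pos":[0,0,0],"yaw":0},{"delta_pos":[0,0,0],"yaw":0}]' >/dev/null; python3 -m handwheel '[{"delta_pos":[0,0,0],"yaw":0},{"delta_pos":[0,0,0],"yaw":0},{"delta_pos":[0,0,0],"yaw":0},{"delta_pos":[0,0,0],"yaw":0},{"delta_pos":[0,0,0],"yaw":0},{"delta_pos":[0,0,0],"yaw":0},{"delta_pos":[0,0,0],"yaw":0},{"delta_pos":[0,0,0],"yaw":0},{"delta_pos":[0,0,0],"yaw":0},{"delta_pos":[0,0,0],"yaw":0},{"delta_pos":[0,0,0],"yaw":0},{"delta_pos":[0,0,0],"yaw":0}]'; python3 st.py
```

```text
time: 29.7
tool_pos: [0.593, 0.2384, 0.0775]
ee_rot: [-1.571, 0.0, -1.564]
wrist_force: [0.5, -0.0, 0.2]
width: 0.0004
3 [(np.int64(236), np.int64(197)), (np.int64(239), np.int64(211)), (np.int64(240), np.int64(211))]
236 197 [153 154 163 163 164 163 163 163 163 162 163 163 153 153 154 152 153 153
 163 163 163 162 162 162]
239 211 [119 119 119 107 106 106 106 106 106 106 107 119 119 119 119 118 119 119
 119 107 105 107 105 106]
240 211 [130 130 129 107 107 106 107 106 107 107 107 130 129 130 129 129 130 129
 129 106 107 107 107 107]
[np.int64(0), np.int64(1), np.int64(2), np.int64(0), np.int64(0), np.int64(0), np.int64(0), np.int64(0), np.int64(0), np.int64(0), np.int64(2), np.int64(1), np.int64(0), np.int64(0), np.int64(0), np.int64(0), np.int64(0), np.int64(1), np.int64(2), np.int64(0), np.int64(0), np.int64(0), np.int64(0)] 30.9
```

```bash
python3 -m handwheel '[{"delta_pos":[0,0,0]},{"delta_pos":[0,0,0]},{"delta_pos":[0,0,0]},{"delta_pos":[0,0,0]},{"delta_pos":[0,0,0]},{"delta_pos":[0,0,0]},{"delta_pos":[0,0,0]},{"delta_pos":[0,0,0]},{"delta_pos":[0,0,0]},{"delta_pos":[0,0,0]},{"delta_pos":[0,0,0]},{"delta_pos":[0,0,0]}]' | head -1
python3 -m handwheel '[{"delta_pos":[0,0,0],"yaw":0},{"delta_pos":[0,0,0],"yaw":0},{"delta_pos":[0,0,0],"yaw":0},{"delta_pos":[0,0,0],"yaw":0},{"delta_pos":[0,0,0],"yaw":0},{"delta_pos":[0,0,0],"yaw":0},{"delta_pos":[0,0,0],"yaw":0},{"delta_pos":[0,0,0],"yaw":0},{"delta_pos":[0,0,0],"yaw":0},{"delta_pos":[0,0,0],"yaw":0},{"delta_pos":[0,0,0],"yaw":0},{"delta_pos":[0,0,0],"yaw":0}]' | head -1
python3 -m handwheel '[{"delta_pos":[0,0,0],"yaw":0},{"delta_pos":[0,0,0],"yaw":0},{"delta_pos":[0,0,0],"yaw":0},{"delta_pos":[0,0,0],"yaw":0},{"delta_pos":[0,0,0],"yaw":0},{"delta_pos":[0,0,0],"yaw":0},{"delta_pos":[0,0,0],"yaw":0},{"delta_pos":[0,0,0],"yaw":0},{"delta_pos":[0,0,0],"yaw":0},{"delta_pos":[0,0,0],"yaw":0},{"delta_pos":[0,0,0],"yaw":0},{"delta_pos":[0,0,0],"yaw":0}]' | head -1
python3 -m handwheel '[{"delta_pos":[0,0,0],"yaw":0},{"delta_pos":[0,0,0],"yaw":0},{"delta_pos":[0,0,0],"yaw":0},{"delta_pos":[0,0,0],"yaw":0},{"delta_pos":[0,0,0],"yaw":0},{"delta_pos":[0,0,0],"yaw":0},{"delta_pos":[0,0,0],"yaw":0},{"delta_pos":[0,0,0],"yaw":0},{"delta_pos":[0,0,0],"yaw":0},{"delta_pos":[0,0,0],"yaw":0},{"delta_pos":[0,0,0],"yaw":0},{"delta_pos":[0,0,0],"yaw":0}]' | head -1
python3 st.py
```

```text
time: 32.1
time: 33.3
time: 34.5
2 [(np.int64(239), np.int64(211)), (np.int64(240), np.int64(211))]
239 211 [119 119 119 119 118 119 106 106 106 106 105 105 120 119 120 119 119 120
 119 119 119 118 106 106]
240 211 [129 129 129 130 130 129 106 107 107 107 107 107 130 130 130 130 129 130
 129 129 129 129 108 107]
[np.int64(0), np.int64(0), np.int64(0), np.int64(0), np.int64(0), np.int64(2), np.int64(0), np.int64(0), np.int64(0), np.int64(0), np.int64(0), np.int64(2), np.int64(0), np.int64(0), np.int64(0), np.int64(0), np.int64(0), np.int64(0), np.int64(0), np.int64(0), np.int64(0), np.int64(2), np.int64(0)] 35.7invalid input at $[0]: expected keys delta_pos, yaw
```

```bash
python3 -m handwheel '[{"delta_pos":[0,0,0],"yaw":0},{"delta_pos":[0,0,0],"yaw":0},{"delta_pos":[0,0,0],"yaw":0},{"delta_pos":[0,0,0],"yaw":0},{"delta_pos":[0,0,0],"yaw":0},{"delta_pos":[0,0,0],"yaw":0},{"delta_pos":[0,0,0],"yaw":0},{"delta_pos":[0,0,0],"yaw":0},{"delta_pos":[0,0,0],"yaw":0},{"delta_pos":[0,0,0],"yaw":0},{"delta_pos":[0,0,0],"yaw":0},{"delta_pos":[0,0,0],"yaw":0}]' | head -1
python3 -m handwheel '[{"delta_pos":[0,0,0],"yaw":0},{"delta_pos":[0,0,0],"yaw":0},{"delta_pos":[0,0,0],"yaw":0},{"delta_pos":[0,0,0],"yaw":0},{"delta_pos":[0,0,0],"yaw":0},{"delta_pos":[0,0,0],"yaw":0},{"delta_pos":[0,0,0],"yaw":0},{"delta_pos":[0,0,0],"yaw":0},{"delta_pos":[0,0,0],"yaw":0},{"delta_pos":[0,0,0],"yaw":0},{"delta_pos":[0,0,0],"yaw":0},{"delta_pos":[0,0,0],"yaw":0}]' | head -1
python3 -m handwheel '[{"delta_pos":[0,0,0],"yaw":0},{"delta_pos":[0,0,0],"yaw":0},{"delta_pos":[0,0,0],"yaw":0},{"delta_pos":[0,0,0],"yaw":0},{"delta_pos":[0,0,0],"yaw":0},{"delta_pos":[0,0,0],"yaw":0},{"delta_pos":[0,0,0],"yaw":0},{"delta_pos":[0,0,0],"yaw":0},{"delta_pos":[0,0,0],"yaw":0},{"delta_pos":[0,0,0],"yaw":0},{"delta_pos":[0,0,0],"yaw":0},{"delta_pos":[0,0,0],"yaw":0}]' | head -1
python3 st.py
python3 -m handwheel '[{"delta_pos":[-1,5,0],"yaw":0},{"delta_pos":[-1,10,0],"yaw":0},{"delta_pos":[-1,14,0],"yaw":0},{"delta_pos":[-1,17,0],"yaw":0},{"delta_pos":[-1,18,0],"yaw":0},{"delta_pos":[-1,18,0],"yaw":0},{"delta_pos":[-1,18,0],"yaw":0}]'
```

```text
time: 36.9
time: 38.1
time: 39.3
0 []
[np.int64(0), np.int64(0), np.int64(0), np.int64(0), np.int64(0), np.int64(0), np.int64(0), np.int64(0), np.int64(0), np.int64(0), np.int64(0), np.int64(0), np.int64(0), np.int64(0), np.int64(0), np.int64(0), np.int64(0), np.int64(0), np.int64(0), np.int64(0), np.int64(0), np.int64(0), np.int64(0)] 40.5
time: 41.2
tool_pos: [0.5927, 0.2394, 0.0599]
ee_rot: [-1.571, 0.0, -1.564]
wrist_force: [-2.6, -0.6, 2.7]
width: 0.0006
```

```bash
python3 -m handwheel '[{"delta_pos":[0,1.5,0],"yaw":0},{"delta_pos":[0,3,0],"yaw":0},{"delta_pos":[0,4,0],"yaw":0},{"delta_pos":[0,5,0],"yaw":0},{"delta_pos":[0,5,0],"yaw":0},{"delta_pos":[0,5,0],"yaw":0}]'
```

```text
time: 41.8
tool_pos: [0.593, 0.2394, 0.0562]
ee_rot: [-1.57, 0.0, -1.564]
wrist_force: [-4.0, -1.4, 8.7]
width: 0.0003
```

```bash
python3 -m handwheel '[{"delta_pos":[0,1,0],"yaw":0},{"delta_pos":[0,2,0],"yaw":0},{"delta_pos":[0,2,0],"yaw":0},{"delta_pos":[0,2,0],"yaw":0},{"delta_pos":[0,2,0],"yaw":0}]'; python3 -c "
from h import *
snap('scene','s13')"
python3 -m handwheel '[{"delta_pos":[0,-2,0],"yaw":0},{"delta_pos":[0,-6,0],"yaw":0},{"delta_pos":[0,-12,0],"yaw":0},{"delta_pos":[0,-25,0],"yaw":0},{"delta_pos":[0,-45,0],"yaw":0},{"delta_pos":[0,-70,0],"yaw":0},{"delta_pos":[0,-100,0],"yaw":0},{"delta_pos":[0,-130,0],"yaw":0},{"delta_pos":[0,-145,0],"yaw":0},{"delta_pos":[0,-150,0],"yaw":0},{"delta_pos":[0,-150,0],"yaw":0},{"delta_pos":[0,-150,0],"yaw":0}]'
python3 -c "
from h import *
s=snap('scene','s14');snap('top','t14')
a=load('s12')['image'].astype(int);b=s['image'].astype(int)
print('pail diff',(abs(a-b)[165:235,205:250].max(2)>15).sum())
f=lambda i,x0,y0,x1,y1,f: cv2.resize(i[y0:y1,x0:x1],None,fx=f,fy=f,interpolation=cv2.INTER_CUBIC)
cv2.imwrite('pics/e14.png',np.hstack([f(load(n)['image'][:,:,::-1],275,180,355,280,5) for n in ('s13','s14')]))
cv2.imwrite('pics/s14f.png',f(s['image'][:,:,::-1],0,0,512,384,1.5))
cv2.imwrite('pics/t14f.png',f(load('t14')['image'][:,:,::-1],50,80,470,384,1.8))"
```

```text
time: 42.3
tool_pos: [0.593, 0.2395, 0.0561]
ee_rot: [-1.569, 0.0, -1.564]
wrist_force: [-8.0, -3.7, 15.4]
width: 0.0005
time: 43.55
tool_pos: [0.5924, 0.2392, 0.2004]
ee_rot: [-1.574, -0.001, -1.564]
wrist_force: [-0.0, -0.0, -0.6]
width: 0.0003
pail diff 2
```

View pics/e14.png

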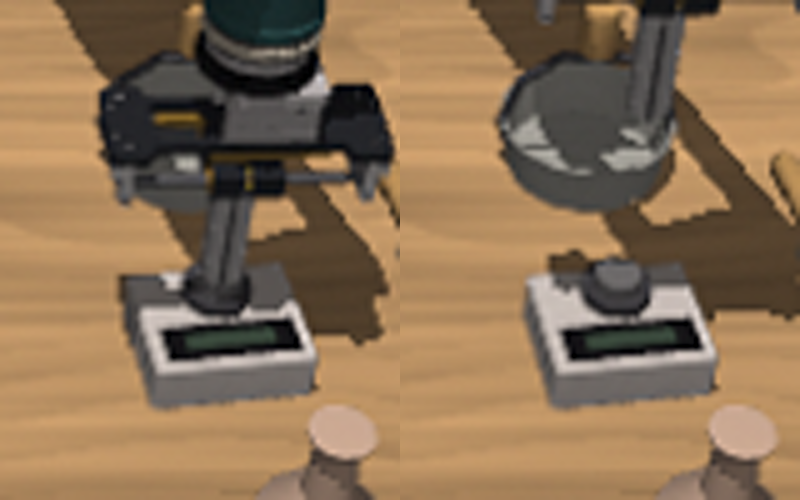

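View pics/s14f.png

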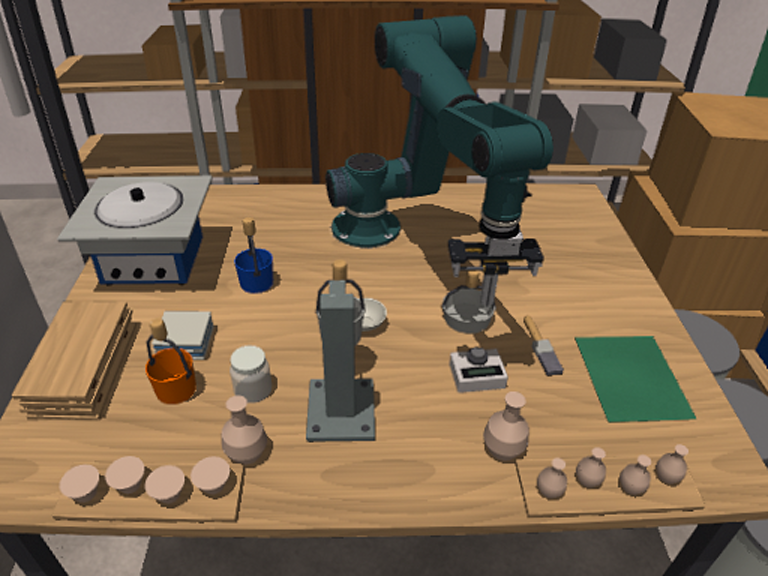

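View pics/t14f.png

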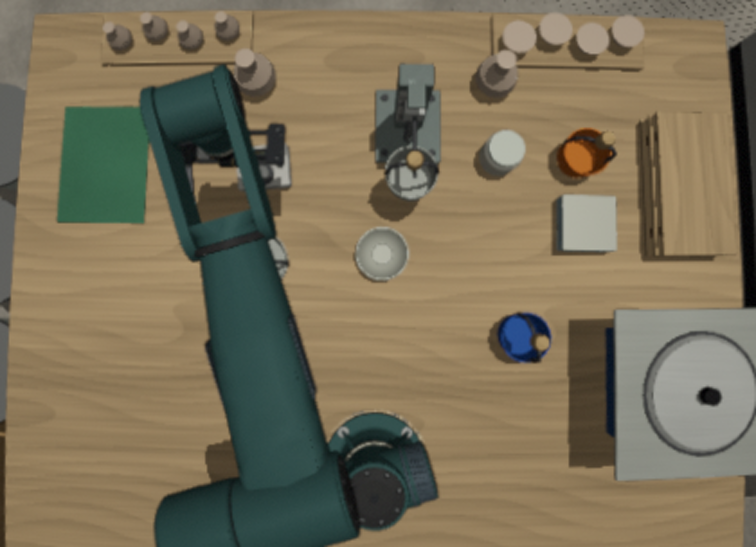

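```bash
python3 -m handwheel '[{"delta_pos":[0,0,0],"yaw":0},{"delta_pos":[0,0,0],"yaw":0},{"delta_pos":[0,0,0],"yaw":0}]'; python3 -c "
from h import *
robot.close_job()"
```

```text
time: 43.95
tool_pos: [0.5929, 0.2393, 0.2021]
ee_rot: [-1.571, -0.0, -1.564]
wrist_force: [1.1, -0.3, -0.5]
width: 0.0006
the job is handed in; nothing more can be done
```

The tall pail is hanging by its bail on the scale's hook, the recorder's button has been pressed once and is back up, and the job was handed in at about 44 s.

- **Hanging:** I gripped the pail by its knob and weighed it at about 3.7 N. I brought the bail over the hook's tip from the free end and lowered it at about 20 mm/s. I opened the fingers once the average wrist force was about 0 N, with the hook down about 33 mm. Before-and-after pictures show the knob at the same height, so I saw no drop or spring-up.
- **Waiting:** The pail kept a sway of less than a pixel for a long time. I waited until 1.2 s of consecutive frames showed no change around it, at 40.5 s, before pressing.
- **Button:** The wrist read about 15 N upwards when pressed, against the 5 N needed. The fingertips were at z = 0.056 m, which matches the full 7 mm stroke. The last picture shows the button up again.
- **Last look:** The pail is hanging in both views. The other things appear to be where they were, except that the arm covers part of the low pail in the top view. The gripper is clear of everything, about 14 cm above the recorder.

Two checks disagreed slightly. The two camera views differed by 3–6 mm on where the knob and the button are. I also sent a 1 mm sideways correction the wrong way just before pressing, which left the finger roughly 4 mm off the button's centre, still well inside its 16 mm radius.

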